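# Lock the stroke stop of the bottle capping press

### The job

The stop screw of the capping press has been set with the gauge bar, which still lies under it. Run the jam nut down (clockwise) and nip it up until its spring washer is pressed flat on the boss, by feel, without dragging the stop screw round with it; leave the gauge where it is until the nut is locked. Then draw the gauge out from under the screw and lay it flat in the shallow wooden tray, without knocking over any of the bottles.

Things in the scene. Friction and masses are not known exactly. Their poses are not given: they have to be found in the camera images.
- press: Bench capping press, bolted down: grey base casting 200 x 310 x 20 mm. Origin at the centre of its underside, on the bench; z up, y along the base's long side. Column (Ø 30 mm, 294 mm high) at (20, -45) mm with a Ø 54 mm sleeve up to 225 mm; capping spindle, lever and bottle nest at y = -115 mm. The stop screw stands at (0, 105) mm.
- boss_top (a point): Point on the stop screw's axis at the top of a steel boss (Ø 22 mm, 14 mm high), 101 mm above the bench; axes as the press. The jam nut with its captive spring washer is on the screw above the boss. The boss stands on the stop arm: top at 87 mm, underside at 62 mm, 30 mm wide with a round end Ø 42 mm, running from the screw along the press's -y to the column.
- anvil (a point): Top of the steel anvil bar, straight under the stop screw, 35 mm above the bench; axes as the press. The bar is 16 mm wide, 15 mm high, on the base casting, and runs along x from 80 mm before to 20 mm behind this point. The gauge lies on it.
- screw_top (a point): Top of the M16 x 1 stop screw (Ø 16 mm), on its axis, 148 mm above the bench: a 10 mm square drive end 12 mm high; its x and y, normal to the square's sides, start along the press's x and y and turn with the screw. Its own stiff thread holds it; about 0.7 N m on an overtightened nut drags it round, and it must not turn more than about 3 degrees.
- nut_center (a point): Centre of the steel hexagon jam nut, on the screw's axis: 24 mm across flats, 13 mm high; its x is normal to one pair of flats, z up. Clockwise from above runs it down, 1 mm a turn (fine thread). It starts 0.3 to 0.55 turn above the boss (washer not yet touching). The thread drags with 0.2 N m, then 0.08 turn more flattens the washer: torque creeps to 0.3 N m, then shoots up. 0.35 to 0.5 N m is tight.
- washer_center (a point): Middle of the dark split spring washer (Ø 23 mm, about 3 mm thick) held captive under the jam nut, on the axis, axes as the nut. It lies 8.3 mm below the nut's centre when free and 8.1 mm when pressed flat between nut and boss. It stays as it is left.
- gauge_center (a point): Centre of the loose setting gauge, a flat steel bar 140 x 20 x 10 mm, 0.2 kg; x along it, y across, z up. It starts lying on the anvil bar, 1 mm below the stop screw's foot, its +x end 15 mm beyond the screw's axis and its -x end (with a small dark hanging hole) projecting along the press's -x, clear of the arm. It draws out freely along its -x.
- tray: Shallow wooden tray fixed on the bench, 200 (x) x 150 (y) x 18 mm outside, walls and floor 5 mm thick; origin at the centre of its underside.
- bottle_nest: Amber dropper bottle in the press's bottle nest, Ø 25 mm, 94 mm high with its black cap and clear dome; stands upright; its origin is at the centre of its underside, z up the bottle. Bystander.
- bottle_a: Amber dropper bottle on the bench in front of the press, Ø 25 mm, 94 mm high; stands upright; its origin is at the centre of its underside, z up the bottle. Bystander.
- bottle_b: Amber dropper bottle on the bench behind the press, Ø 25 mm, 94 mm high; stands upright; its origin is at the centre of its underside, z up the bottle. Bystander.
- bottle_c: Larger amber bottle beyond the tray, Ø 38 mm, 93 mm high with its black cap; stands upright; its origin is at the centre of its underside, z up the bottle. Bystander.
- bottle_d: Amber dropper bottle beyond the tray, Ø 25 mm, 94 mm high; stands upright; its origin is at the centre of its underside, z up the bottle. Bystander.
There are look-alikes about, which are no part of the job. Of the things that look like the part that bears gauge_center, the middle-sized one is meant.

How it is judged (in metres and radians):
On the way, in this order (a step that is already met when the one before it is completed fails the run):
1. the jam nut is down and left tight, its washer pressed flat, the gauge still under the screw (z of nut_center in the frame of press below 0.1112 m and z of washer_center in the frame of nut_center above -0.008124 m and angle between the x axis of screw_top and the x axis of press, either way round below 0.05 rad and distance of gauge_center from where it was at the start of the episode below 0.012 m), for 0.3 s.
2. the gauge is drawn clear of the stop screw (horizontal distance between gauge_center and boss_top above 0.085 m), for 0.1 s.
At the end, for the whole second after the job is handed in: The jam nut is home with its spring washer pressed flat (at least 0.176 of its 0.2 mm) and stays so, the stop screw has turned less than 0.05 rad, the gauge lies flat and still on the tray's floor, inside its walls, and all the bottles stand (z of nut_center in the frame of press below 0.1112 m and z of washer_center in the frame of nut_center above -0.008124 m and angle between the x axis of screw_top and the x axis of press, either way round below 0.05 rad and x of gauge_center in the frame of tray between -0.035 and 0.035 m and y of gauge_center in the frame of tray between -0.065 and 0.065 m and z of gauge_center in the frame of tray below 0.014 m and angle between gauge_center's own z axis and vertical below 0.1 rad and angle between each of bottle_nest, bottle_a, bottle_b, bottle_c, bottle_d's own z axis and vertical below 0.5 rad); the robot touches nothing.
It fails at once if the stop screw is dragged round by more than 0.05 rad (not (angle between the x axis of screw_top and the x axis of press, either way round below 0.05 rad)).
It fails at once if the gauge is shifted by more than 12 mm before the jam nut is tight (distance of gauge_center from where it was at the start of the episode above 0.012 m and not (z of nut_center in the frame of press below 0.1112 m and z of washer_center in the frame of nut_center above -0.008124 m)).
It fails at once if a bottle is knocked over (angle between any of bottle_nest, bottle_a, bottle_b, bottle_c, bottle_d's own z axis and vertical above 0.5 rad).
It also fails if it takes over 70 s, if anything falls off the work surface, if the arm or the gripper's body presses on something with over 40 N, if the wrist force passes 120 N, or if a joint passes its speed limit or range.

### The arm

A 6-joint arm with a two-finger parallel gripper is mounted at the origin on the work surface. World frame = base frame: x ahead of the robot, y to its left, z up, the work surface at z = 0. Lengths are in m, angles in degrees, forces in N, time in s.
With the tool pointing down it reaches from about 0.25 to 0.725 m from the base axis. Payload 9.7 kg.
Tool frame: the origin (TCP) lies at the very end of the fingers, on their centre line; the grasp point (between the pads) lies grasp_offset behind it (grasp_offset is the distance from the TCP to the grasp point, in m); z points along the fingers, y is the line along which they close (so a half turn about z gives the same grasp; the last joint's range is limited). The gripper opens to 85 mm and grips with 20 to 120 N. Pads are 22 mm wide; open, the fingers measure 114 mm over their backs; the gripper's body (76 mm by 85 mm) begins 54 mm behind the grasp point. The pads swing forward as they close: fully open they stand 13 mm farther back than shut.
Start: joints at [-65.776, 4.979, 10.078, 95.1, 0, 90], TCP at [0.226, -0.502, 0.231] pointing down, gripper open.
Joint ranges: [-179.16, 179.16], [-48.56, 103.87], [-65.8, 70.77], [-126.05, 130.52], [-82.76, 87.17], [-180, 180]. Speed limits (degrees/s): [127.2, 127.2, 147.25, 180, 180, 180].

### API

Orientations are given as [roll, pitch, yaw] about the fixed x, y, z axes, in that order (R = Rz(yaw) Ry(pitch) Rx(roll)).
In Python, from workcell import get_obs, camera, calibration, job_done, recognise, cut_out, mark_of, grasp_offset gives the robot as it stands.
- The arm moves only by the tool servo_tool, never from a script. Its argument "moves" is a list of rows, each a list of 3 entries, a list of its own where there are three numbers: the turn, a rotation vector about the tool's x, y, z in degrees, then the shift along the tool's x, y, z in m, then the opening in per cent of the stroke, from 0 (shut) to 100 (fully open). In form: [[[ax, ay, az], [x, y, z], claw], ...]. A call has 1 to 12 rows; each row shifts and turns the commanded pose from where the row before left it, along the tool's axes as they then stand; what a row does not reach is not made up. A row lasts 1/10 s, in which the tool goes at most 50 mm and 8.59 degrees, less where a joint would pass 70% of its speed; a pose out of reach is approached as far as the arm can. A call is refused whole if a number of a shift passes 0.05 or a number of a turn 8.59, either way. A call with a gripper value outside its range is refused whole. The fingers move at their own pace and stop on an object; "force" is the grip in N (left out, the last holds). Time passes only in rows, so rows that do not move let the fingers close. It gives the time, the measured TCP pose, the force, the opening and the grip force at its end, in the units of the state.
- get_obs(): the state, without advancing time (a new reading comes with each control period).
- camera(name): name is "scene" or "top"; returns (picture, depth): 400x640x3 uint8, red, green, blue; 400x640 float32, m along the optical axis (not along the pixel's ray), 0 where there is no reading.
- calibration(name): a dict with "camera_matrix" (3x3 intrinsics, pixels), "R" (3x3) and "t" (3): a world point X has camera coordinates R X + t. Camera axes: x right, y down, z forward; pixel columns grow to the right and rows downward; lengths in m; the calibration is good to about 2 mm. A picture is of the moment at which its call begins. calibration takes no time and is no camera call.
- job_done(): hands the job in; it is judged then, once.
Trained networks look in the newest picture that a camera, given by its name, has taken for a name from the list of things; names that differ only in an ending like _2 or _b are one class to them, and where a whole thing is asked for, a point or a joint stands for the part that bears it (a point fixed in the world has none). Each returns a list of dicts, best first, with "score" (0 to 1); they miss things now and then, are a little off and sometimes report something else, mostly with a low value. They report only what shows in the picture. A call takes as long as a camera call. They do not tell look-alikes from the thing itself.
- recognise(name, camera): "xyz" ([x, y, z] in m, in the coordinates of the camera as it stood for that picture, good to about 4 mm: the middle of the surface that is visible of it).
- cut_out(name, camera): "mask" (400x640 bool, what is visible of it).
- mark_of(name, camera): "xyz" ([x, y, z] in m, in the coordinates of the camera as it stood for that picture, good to about 4 mm: a listed point, or the origin of a listed thing).
The state is a dict: "time": time; "q": joint angles; "qd": joint speeds; "joint_efforts": joint torques, N m; "ee_pos": TCP position; "tcp_rot": TCP orientation; "wrist_force": force on the tool from outside, world axes, zero at the start; "torque": the same for the moment, N m; "opening": finger opening in m; "grasp_force": force on a finger pad.
Only numpy, scipy, OpenCV 4.12 (cv2) and the standard library are available. Lean on these libraries where they do the work, as an engineer would, in place of code of your own. Each camera call takes 0.05 s, during which the arm holds its last target. There are 200 camera calls.

## Working session

There is one attempt and no reset: what is moved stays moved. The work goes in short steps, Python scripts to look and compute and a tool call to move; the robot and the scene stay as the last step left them, time stands still between calls to the robot, and variables do not carry over. Pictures are saved under pics/ and viewed, at most 10 in all, crops included, and the job is handed in when it is done.

Besides the shell and the picture viewer there is one more tool, called after "Call:" as name(argument=value, ...), one argument or row to a line, values as JSON. servo_tool: Moves the arm, as the interface text tells. Its arguments: {"type":"object","properties":{"moves":{"type":"array"},"force":{"type":"number"}},"required":["moves"]}

```bash
ls; mkdir -p pics; cat > h.py <<'E'
import numpy as np, cv2
from workcell import *
from scipy.spatial.transform import Rotation as Ro
def w(name,p):
    c=calibration(name); return np.array(c["R"]).T@(np.array(p)-np.array(c["t"]))
def px(name,X):
    c=calibration(name); v=np.array(c["camera_matrix"])@(np.array(c["R"])@np.array(X)+np.array(c["t"])); return v[:2]/v[2]
def cloud(name,d):
    c=calibration(name);K=np.array(c["camera_matrix"]); v,u=np.mgrid[:d.shape[0],:d.shape[1]]
    P=np.stack([(u-K[0,2])/K[0,0]*d,(v-K[1,2])/K[1,1]*d,d],-1)
    return (P-np.array(c["t"]))@np.array(c["R"])
E
cat > a.py <<'E'
from h import *
np.set_printoptions(precision=4,suppress=True)
print(get_obs(),grasp_offset)
for n in ["scene","top"]:
    im,d=camera(n); cv2.imwrite(f"pics/{n}0.png",im[:,:,::-1]); np.savez(f"{n}0.npz",im=im,d=d)
    for t in ["press","boss_top","anvil","screw_top","nut_center","gauge_center","tray","bottle_a","bottle_c"]:
        for r in mark_of(t,n)[:6]:
            X=w(n,r["xyz"]); print(n,t,round(r["score"],2),X,px(n,X).round())
E
python3 a.py
```

```text
pics
{'time': 0.0, 'q': array([-65.7744,   5.0101,  10.0318,  95.0992,  -0.0022,  90.0022]), 'qd': array([ 0.0571, -0.0083, -0.0362, -0.0329,  0.0044, -0.0546]), 'joint_efforts': array([ -0.0004, -52.0392,  46.48  ,   0.0163,  -0.0001,   0.    ]), 'ee_pos': array([ 0.2256, -0.5013,  0.2306]), 'tcp_rot': array([-179.9225,    0.0022,   24.2234]), 'wrist_force': array([-0.5871, -0.8702, -0.8007]), 'torque': array([ 0.0049, -0.0424,  0.0435]), 'grasp_force': 0.0, 'opening': 0.08509004702842903} 0.0187
scene press 0.67 [ 0.6215 -0.2365 -0.0014] [262. 185.]
scene boss_top 0.67 [ 0.6107 -0.1272  0.1032] [279. 185.]
scene anvil 0.9 [ 0.6094 -0.1286  0.0349] [281. 201.]
scene screw_top 0.48 [ 0.6098 -0.1263  0.1503] [278. 171.]
scene nut_center 0.58 [ 0.6098 -0.128   0.1129] [278. 182.]
scene gauge_center 0.86 [ 0.556  -0.1339  0.0399] [299. 192.]
scene gauge_center 0.83 [ 0.3345 -0.2684  0.0099] [346. 142.]
scene gauge_center 0.63 [ 0.419  -0.0444  0.0079] [360. 204.]
scene tray 0.76 [0.5529 0.2327 0.0032] [372. 314.]
scene bottle_a 0.93 [0.7034 0.2708 0.007 ] [320. 360.]
scene bottle_a 0.66
[... 733 characters left out ...]
 0.3286 -0.2662  0.0109] [426. 298.]
top gauge_center 0.68 [ 0.6254 -0.2304  0.0015] [413. 183.]
top tray 0.88 [ 0.5516  0.2322 -0.0008] [238. 201.]
top bottle_a 0.71 [ 0.7     0.2724 -0.0002] [228. 147.]
top bottle_a 0.5 [ 0.6095 -0.124   0.103 ] [377. 177.]
top bottle_a 0.46 [ 0.5022 -0.3566  0.0037] [461. 232.]
top bottle_a 0.46 [0.6926 0.3233 0.0023] [209. 148.]
top bottle_a 0.41 [ 0.7536 -0.0958  0.0009] [364. 135.]
top bottle_c 0.71 [ 0.7     0.2724 -0.0002] [228. 147.]
top bottle_c 0.5 [ 0.6095 -0.124   0.103 ] [377. 177.]
top bottle_c 0.46 [ 0.5022 -0.3566  0.0037] [461. 232.]
top bottle_c 0.46 [0.6926 0.3233 0.0023] [209. 148.]
top bottle_c 0.41 [ 0.7536 -0.0958  0.0009] [364. 135.]
```

View pics/scene0.png

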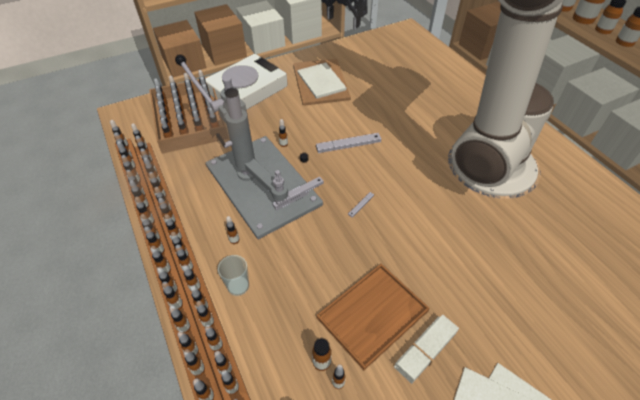

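```bash
python3 - <<'E'
from h import *
a=np.load("top0.npz")["im"]; cv2.imwrite("pics/tc.png",cv2.resize(a[110:320,300:480],None,fx=2.8,fy=2.8,interpolation=cv2.INTER_CUBIC)[:,:,::-1])
E
```

```text
(no output)
```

View pics/tc.png

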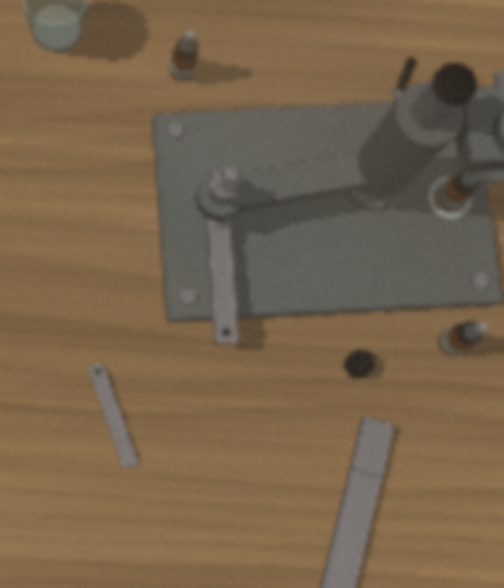

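The picture shows the press with its stop screw at (279,180). There are three gauge-like bars: one on the anvil (299,192), a large one at (346,142) and a small one at (360,204). The middle-sized one is the bar on the anvil under the screw, and the top-view crop confirms it. The tray is at (372,314). Next I'll measure these more closely.

```bash
cat > b.py <<'E'
from h import *
np.set_printoptions(precision=4,suppress=True)
S=np.array([.61,-.1275])
for n in ["scene","top"]:
    z=np.load(n+"0.npz"); P=cloud(n,z["d"]); ok=z["d"]>0
    near=ok&(np.hypot(*(P[...,:2]-S).transpose(2,0,1))<.03)
    for lo,hi,l in [(.143,.155,"screwtop"),(.112,.126,"nuttop"),(.08,.095,"arm")]:
        Q=P[near&(P[...,2]>lo)&(P[...,2]<hi)]
        if len(Q): print(n,l,len(Q),Q.mean(0),Q.min(0),Q.max(0))
    # gauge: top face
    Q=P[ok&(P[...,2]>.038)&(P[...,2]<.05)&(np.abs(P[...,0]-.53)<.06)&(np.abs(P[...,1]+.138)<.035)]
    r=cv2.minAreaRect(Q[:,:2].astype(np.float32)*1000); print(n,"gauge",len(Q),r,np.median(Q[:,2]))
    c=Q[:,:2].mean(0);u,s,v=np.linalg.svd(Q[:,:2]-c,full_matrices=False);print(c,v[0],np.degrees(np.arctan2(v[0,1],v[0,0])))
    Q=P[ok&(P[...,2]>.013)&(P[...,2]<.022)&(np.abs(P[...,0]-.552)<.14)&(np.abs(P[...,1]-.232)<.13)]
    print(n,"tray",cv2.minAreaRect(Q[:,:2].astype(np.float32)*1000),len(Q),np.median(Q[:,2]))
    Q=P[ok&(P[...,2]>.014)&(P[...,2]<.026)&(np.abs(P[...,0]-.62)<.15)&(np.abs(P[...,1]+.234)<.19)&(P[...,0]>.45)]
    print(n,"base",cv2.minAreaRect(Q[:,:2].astype(np.float32)*1000),len(Q),np.median(Q[:,2]))
    camera(n)
    for r in cut_out("nut_center",n)[:2]:
        m=r["mask"]; print(r["score"],m.sum(),P[m].mean(0))
    print(n,"f",calibration(n)["camera_matrix"][0][0], z["d"][int(px(n,[.61,-.1275,.14])[1]),int(px(n,[.61,-.1275,.14])[0])])
a=[np.load(n+"0.npz")["im"] for n in("scene","top")]
f=lambda im,u,v:cv2.resize(im[v-20:v+20,u-20:u+20],(390,390),interpolation=cv2.INTER_CUBIC)
cv2.imwrite("pics/nut.png",np.hstack([f(a[0],279,182),f(a[1],379,177)])[:,:,::-1])
E
python3 b.py
```

```text
scene screwtop 23 [ 0.611  -0.1267  0.148 ] [ 0.6062 -0.1341  0.1432] [ 0.6159 -0.122   0.1534]
scene nuttop 62 [ 0.6123 -0.123   0.1182] [ 0.5983 -0.1388  0.1121] [ 0.6231 -0.1142  0.1253]
scene arm 159 [ 0.6146 -0.1244  0.0881] [ 0.5908 -0.1558  0.0805] [ 0.6313 -0.1066  0.0949]
scene gauge 294 ((536.574951171875, -137.6090850830078), (108.0506362915039, 24.13676643371582), 6.508184432983398) 0.04618165047387976
[ 0.5369 -0.1349] [0.9935 0.1136] 6.5205140943273365
scene tray ((570.8164672851562, 274.784423828125), (263.12103271484375, 223.0791778564453), 12.930703163146973) 872 0.018610704569148834
scene base ((612.6539306640625, -231.62954711914062), (342.05816650390625, 276.96234130859375), 83.79979705810547) 4645 0.02167893801726957
0.51 60 [ 0.6129 -0.1211  0.115 ]
scene f 432.1735443582781 1.0252954
top screwtop 22 [ 0.6099 -0.1289  0.1479] [ 0.605  -0.1338  0.1439] [ 0.615  -0.1239  0.1518]
top nuttop 53 [ 0.6063 -0.1273  0.1186] [ 0.5957 -0.1412  0.1121] [ 0.6206 -0.1159  0.125 ]
top arm 164 [ 0.6065 -0.1322  0.0881] [ 0.589  -0.1558  0.0811] [ 0.6292 -0.1085  0.0948]
top gauge 320 ((537.2152099609375, -138.0426788330078), (106.61453247070312, 20.911447525024414), 5.738540172576904) 0.04631429256858463
[ 0.5356 -0.1376] [-0.9948 -0.102 ] -174.1482345246719
top tray ((568.5612182617188, 272.8879699707031), (257.7126159667969, 221.55540466308594), 12.8394136428833) 597 0.017977972737047782
top base ((605.2766723632812, -230.679931640625), (345.2151794433594, 259.8845520019531), 82.77233123779297) 6119 0.02136426279338818
top f 456.51750442205196 1.0732936
```

View pics/nut.png

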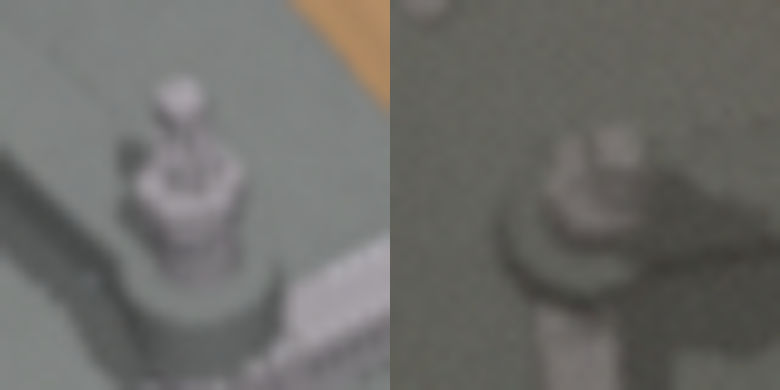

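The scene crop shows the light hex nut at about (279,182) with its screw above it, and the press yaw is about 6.3°. I'll go around to a clear place first, then turn.

Call:
servo_tool(
  moves=[
    [[0,0,0],[0.026,-0.0225,0],100],
    [[0,0,0],[0.026,-0.0225,0],100],
    [[0,0,0],[0.026,-0.0225,0],100],
    [[0,0,0],[0.026,-0.0225,0],100],
    [[0,0,0],[0.026,-0.0225,0],100],
    [[0,0,0],[0.026,-0.0225,0],100],
    [[0,0,0],[0.026,-0.0225,0],100],
    [[0,0,0],[0.026,-0.0225,0],100],
    [[0,0,0],[0.026,-0.0225,0],100],
    [[0,0,0],[0.026,-0.0225,0],100],
    [[0,0,0],[0.026,-0.0225,0],100],
    [[0,0,0],[0.026,-0.0225,0],100],
  ],
)

```text
time: 2.4
ee_pos: [0.3998, -0.126, 0.2315]
tcp_rot: [180.0, -0.0, 24.2]
wrist_force: [0.3, -0.4, 0.3]
opening: 0.0853
grasp_force: 0.0
```

Call:
servo_tool(
  moves=[
    [[0,0,-8.5],[0,0,0],100],
    [[0,0,-8.5],[0,0,0],100],
    [[0,0,-8.5],[0,0,0],100],
    [[0,0,-8.5],[0,0,0],100],
    [[0,0,-8.5],[0,0,0],100],
    [[0,0,-8.5],[0,0,0],100],
    [[0,0,-8.5],[0,0,0],100],
    [[0,0,-8.5],[0,0,0],100],
    [[0,0,-8.5],[0,0,0],100],
    [[0,0,-8.5],[0,0,0],100],
    [[0,0,-8.5],[0,0,0],100],
    [[0,0,-8.5],[0,0,0],100],
  ],
)

```text
time: 3.6
ee_pos: [0.3994, -0.1273, 0.2314]
tcp_rot: [180.0, 0.0, 126.6]
wrist_force: [-0.3, -0.1, 0.8]
opening: 0.0855
grasp_force: 0.0
```

Call:
servo_tool(
  moves=[
    [[0,0,-8.5],[0,0,0],100],
    [[0,0,-8.5],[0,0,0],100],
    [[0,0,-8.5],[0,0,0],100],
    [[0,0,-3],[0,0,0],60],
    [[0,0,0],[0,0,0],60],
  ],
)

```text
time: 4.1
ee_pos: [0.3994, -0.1273, 0.2314]
tcp_rot: [180.0, 0.0, 154.8]
wrist_force: [0.4, 0.8, -0.3]
opening: 0.0589
grasp_force: 0.0
```

Call:
servo_tool(
  moves=[
    [[0,0,0],[-0.032,0.0148,0],60],
    [[0,0,0],[-0.032,0.0148,0],60],
    [[0,0,0],[-0.032,0.0148,0],60],
    [[0,0,0],[-0.032,0.0148,0],60],
    [[0,0,0],[-0.032,0.0148,0],60],
    [[0,0,0],[-0.032,0.0148,0],60],
    [[0,0,0],[0,0,0.02],60],
    [[0,0,0],[0,0,0.03],60],
    [[0,0,0],[0,0,0.01],60],
    [[0,0,0],[0,0,0],60],
    [[0,0,0],[0,0,0],60],
  ],
)

```text
time: 5.2
ee_pos: [0.611, -0.1291, 0.1727]
tcp_rot: [180.0, 0.1, 154.7]
wrist_force: [0.2, -0.3, 0.4]
opening: 0.0512
grasp_force: 0.0
```

```bash
python3 - <<'E'
from h import *
o=get_obs(); print(o["q"],o["ee_pos"],o["torque"],o["opening"])
a=[camera(n)[0] for n in("scene","top")]
f=lambda im,u,v:cv2.resize(im[v-30:v+30,u-30:u+30],(390,390),interpolation=cv2.INTER_CUBIC)
cv2.imwrite("pics/c1.png",np.hstack([f(a[0],279,172),f(a[1],379,177)])[:,:,::-1])
E
```

```text
[-1.19280924e+01  1.44862590e+01  1.43878327e+01  8.98335070e+01
  2.05597043e-03  1.33881551e+01] [ 0.61097701 -0.1290555   0.17265306] [ 0.05071017 -0.03048779  0.01238039] 0.051202808848218276
```

View pics/c1.png

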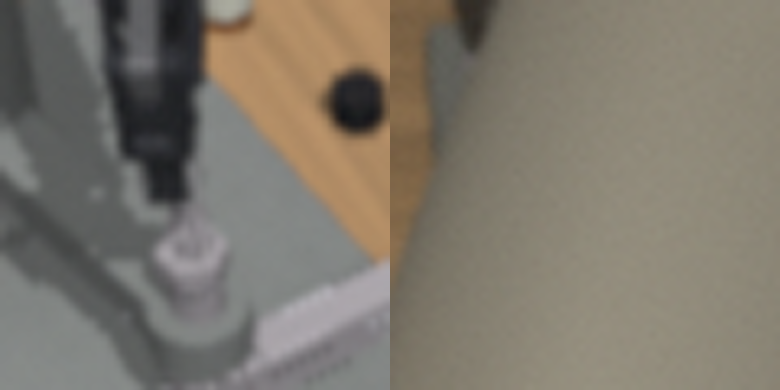

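The scene crop shows the fingers standing over the screw, with the nut at crop (190,250). q6 runs the other way from what I assumed, so I'll turn back 120° for clockwise range and then descend.

Call:
servo_tool(
  moves=[
    [[0,0,-8.5],[0,0,0],60],
    [[0,0,-8.5],[0,0,0],60],
    [[0,0,-8.5],[0,0,0],60],
    [[0,0,-8.5],[0,0,0],60],
    [[0,0,-8.5],[0,0,0],60],
    [[0,0,-8.5],[0,0,0],60],
    [[0,0,-8.5],[0,0,0],60],
    [[0,0,-8.5],[0,0,0],60],
    [[0,0,-8.5],[0,0,0],60],
    [[0,0,-8.5],[0,0,0],60],
    [[0,0,-8.5],[0,0,0],60],
    [[0,0,-8.5],[0,0,0],60],
  ],
)

```text
time: 6.5
ee_pos: [0.6113, -0.1291, 0.173]
tcp_rot: [-179.9, 0.0, -102.9]
wrist_force: [0.4, 0.3, 0.8]
opening: 0.0515
grasp_force: 0.0
```

Call:
servo_tool(
  moves=[
    [[0,0,-8.5],[0,0,0],60],
    [[0,0,-8.5],[0,0,0],60],
    [[0,0,0],[0,0,0.02],60],
    [[0,0,0],[0,0,0.02],60],
    [[0,0,0],[0,0,0.02],60],
    [[0,0,0],[0,0,0.01],60],
    [[0,0,0],[0,0,0.008],60],
    [[0,0,0],[0,0,0],60],
    [[0,0,0],[0,0,0],60],
  ],
)

```text
time: 7.4
ee_pos: [0.6113, -0.1291, 0.0943]
tcp_rot: [-179.9, -0.0, -86.3]
wrist_force: [-0.3, -0.0, 0.5]
opening: 0.0511
grasp_force: 0.0
```

Call:
servo_tool(
  force=20,
  moves=[
    [[0,0,0],[0,0,0],40],
    [[0,0,0],[0,0,0],35],
    [[0,0,0],[0,0,0],30],
    [[0,0,0],[0,0,0],25],
    [[0,0,0],[0,0,0],25],
    [[0,0,0],[0,0,0],25],
    [[0,0,0],[0,0,0],25],
  ],
)

```text
time: 8.1
ee_pos: [0.61, -0.1291, 0.094]
tcp_rot: [179.9, -0.0, -86.3]
wrist_force: [-6.6, -0.4, 4.8]
opening: 0.0251
grasp_force: 19.3
```

```bash
cat > s.py <<'E'
from h import *
np.set_printoptions(precision=4,suppress=True)
o=get_obs(); print(o["time"],o["q"][5],o["ee_pos"],o["tcp_rot"],"F",o["wrist_force"],"T",o["torque"],o["opening"],o["grasp_force"])
E
python3 s.py
```

```text
8.1 -105.65554949382177 [ 0.61   -0.1291  0.094 ] [179.9167  -0.0135 -86.2805] F [-6.5812 -0.3736  4.8239] T [0.0046 1.4521 0.1391] 0.025111308202564377 19.33208702132106
```

Call:
servo_tool(
  moves=[
    [[0,0,0],[0,0.0013,0],15],
    [[0,0,4],[0,0,0],15],
    [[0,0,4],[0,0,0],15],
    [[0,0,4],[0,0,0],15],
    [[0,0,0],[0,0,0],15],
  ],
)

```text
time: 8.6
ee_pos: [0.6098, -0.1292, 0.094]
tcp_rot: [-180.0, -0.0, -98.3]
wrist_force: [-2.3, 0.2, 5.2]
opening: 0.0249
grasp_force: 19.4
```

```bash
python3 s.py
```

```text
8.6 -93.62919921331013 [ 0.6098 -0.1292  0.094 ] [-179.954    -0.0077  -98.3277] F [-2.2876  0.1758  5.1522] T [-0.0024  0.4971  0.0819] 0.02494527028771233 19.40294584259391
```

Call:
servo_tool(
  force=35,
  moves=[
    [[0,0,4],[0,0.0003,0],15],
    [[0,0,4],[0,0,0],15],
    [[0,0,4],[0,0,0],15],
    [[0,0,4],[0,0,0],15],
  ],
)

```text
time: 9.0
ee_pos: [0.6097, -0.1291, 0.094]
tcp_rot: [-179.9, 0.0, -114.3]
wrist_force: [-0.6, -0.2, 4.3]
opening: 0.0247
grasp_force: 34.0
```

```bash
python3 s.py
```

```text
9.0 -77.65973065607183 [ 0.6097 -0.1291  0.094 ] [-179.929     0.017  -114.2971] F [-0.6434 -0.189   4.288 ] T [0.0419 0.2398 0.2109] 0.02472186049751376 34.04886670410633
```

Call:
servo_tool(
  force=50,
  moves=[
    [[0,0,7],[0,0,2e-05],15],
    [[0,0,7],[0,0,2e-05],15],
    [[0,0,7],[0,0,2e-05],15],
    [[0,0,7],[0,0,2e-05],15],
    [[0,0,7],[0,0,2e-05],15],
    [[0,0,7],[0,0,2e-05],15],
    [[0,0,7],[0,0,2e-05],15],
    [[0,0,7],[0,0,2e-05],15],
    [[0,0,7],[0,0,2e-05],15],
    [[0,0,7],[0,0,2e-05],15],
  ],
)

```text
time: 10.0
ee_pos: [0.6096, -0.1289, 0.0939]
tcp_rot: [180.0, 0.1, 175.6]
wrist_force: [-1.6, 1.2, 5.6]
opening: 0.0237
grasp_force: 48.7
```

```bash
python3 s.py
```

```text
10.0 -7.536979146172242 [ 0.6096 -0.1289  0.0939] [179.9838   0.0595 175.5897] F [-1.5647  1.2044  5.6183] T [0.3327 0.3672 0.1716] 0.02372092666852459 48.676063008606434
```

Call:
servo_tool(
  moves=[
    [[0,0,5],[0,0,2e-05],15],
    [[0,0,5],[0,0,2e-05],15],
    [[0,0,5],[0,0,2e-05],15],
    [[0,0,5],[0,0,2e-05],15],
    [[0,0,5],[0,0,2e-05],15],
    [[0,0,5],[0,0,2e-05],15],
  ],
)

```text
time: 10.6
ee_pos: [0.6097, -0.1287, 0.0938]
tcp_rot: [179.9, 0.0, 145.7]
wrist_force: [-2.6, 2.2, 5.3]
opening: 0.0237
grasp_force: 48.7
```

```bash
for i in 1; do python3 s.py; done
```

```text
10.6 22.382439146104318 [ 0.6097 -0.1287  0.0938] [179.942    0.0418 145.6761] F [-2.6316  2.207   5.3033] T [0.3817 0.2488 0.2152] 0.02366146349394363 48.65899734199047
```

Call:
servo_tool(
  moves=[
    [[0,0,5],[0,0,1e-05],15],
    [[0,0,5],[0,0,1e-05],15],
    [[0,0,5],[0,0,1e-05],15],
  ],
)

```text
time: 10.9
ee_pos: [0.6097, -0.1287, 0.0938]
tcp_rot: [179.9, 0.0, 130.7]
wrist_force: [-2.0, 2.5, 4.9]
opening: 0.0237
grasp_force: 49.5
```

```bash
python3 s.py
```

```text
10.9 37.3742608901408 [ 0.6097 -0.1287  0.0938] [179.9287   0.0274 130.6862] F [-2.0421  2.4881  4.8558] T [0.446  0.2908 0.2286] 0.023668311856153354 49.48697917163372
```

Call:
servo_tool(
  moves=[
    [[0,0,4],[0,0,1e-05],15],
    [[0,0,4],[0,0,1e-05],15],
  ],
)

```text
time: 11.1
ee_pos: [0.6097, -0.1287, 0.0938]
tcp_rot: [179.9, 0.0, 122.7]
wrist_force: [-0.4, 1.1, 5.8]
opening: 0.0234
grasp_force: 49.6
```

```bash
python3 s.py
```

```text
11.1 45.335790945365545 [ 0.6097 -0.1287  0.0938] [179.9233   0.0237 122.727 ] F [-0.3822  1.0771  5.7928] T [0.399  0.2284 0.3208] 0.02338556658946726 49.593133963644505
```

Call:
servo_tool(
  moves=[
    [[0,0,2],[0,0,1e-05],15],
  ],
)

```text
time: 11.2
ee_pos: [0.6098, -0.1287, 0.0938]
tcp_rot: [179.9, 0.0, 120.7]
wrist_force: [-1.6, 2.5, 6.3]
opening: 0.0238
grasp_force: 49.6
```

```bash
python3 s.py
```

```text
11.2 47.318469536387944 [ 0.6098 -0.1287  0.0938] [179.9191   0.0212 120.7474] F [-1.6053  2.5372  6.2877] T [0.4234 0.2359 0.297 ] 0.023803681192539887 49.59155201911926
```

Call:
servo_tool(
  moves=[
    [[0,0,2],[0,0,1e-05],15],
  ],
)

```text
time: 11.3
ee_pos: [0.6098, -0.1287, 0.0938]
tcp_rot: [179.9, 0.0, 118.8]
wrist_force: [-1.7, 2.3, 5.9]
opening: 0.0241
grasp_force: 49.6
```

```bash
python3 s.py
```

```text
11.3 49.25318041181856 [ 0.6098 -0.1287  0.0938] [179.9166   0.0178 118.8118] F [-1.7455  2.2686  5.8726] T [0.3786 0.2044 0.3278] 0.024064177225077806 49.625172056257725
```

Call:
servo_tool(
  moves=[
    [[0,0,1],[0,0,0],15],
  ],
)

```text
time: 11.4
ee_pos: [0.6098, -0.1287, 0.0938]
tcp_rot: [179.9, 0.0, 117.8]
wrist_force: [-1.7, 1.8, 4.4]
opening: 0.0238
grasp_force: 49.6
```

```bash
python3 s.py
```

```text
11.4 50.2417143941336 [ 0.6098 -0.1287  0.0938] [179.9187   0.0159 117.8222] F [-1.6812  1.8244  4.4177] T [0.3849 0.2207 0.3316] 0.023822918897915872 49.6200330555439
```

Call:
servo_tool(
  moves=[
    [[0,0,1],[0,0,0],15],
  ],
)

```text
time: 11.5
ee_pos: [0.6098, -0.1287, 0.0938]
tcp_rot: [179.9, 0.0, 116.9]
wrist_force: [-1.9, 2.3, 5.3]
opening: 0.0235
grasp_force: 49.6
```

```bash
python3 s.py
```

```text
11.5 51.21184448531619 [ 0.6098 -0.1287  0.0938] [179.9161   0.016  116.8523] F [-1.8535  2.3108  5.3026] T [0.3675 0.2174 0.3194] 0.023461696908222925 49.63547956198454
```

Call:
servo_tool(
  moves=[
    [[0,0,1],[0,0,0],15],
  ],
)

```text
time: 11.6
ee_pos: [0.6098, -0.1287, 0.0938]
tcp_rot: [179.9, 0.0, 115.9]
wrist_force: [-1.3, 2.6, 5.7]
opening: 0.024
grasp_force: 49.6
```

```bash
python3 s.py
```

```text
11.6 52.20793552300466 [ 0.6098 -0.1287  0.0938] [179.9131   0.0164 115.8557] F [-1.3409  2.6167  5.712 ] T [0.3981 0.2675 0.3057] 0.02401866419552265 49.649914652109146
```

Call:
servo_tool(
  moves=[
    [[0,0,1],[0,0,0],15],
  ],
)

```text
time: 11.7
ee_pos: [0.6098, -0.1287, 0.0938]
tcp_rot: [179.9, 0.0, 114.9]
wrist_force: [-0.9, 1.7, 5.1]
opening: 0.0237
grasp_force: 50.8
```

```bash
python3 s.py
```

```text
11.7 53.201485891848414 [ 0.6098 -0.1287  0.0938] [179.9147   0.0135 114.8619] F [-0.8618  1.6788  5.0629] T [0.4137 0.2102 0.4575] 0.023709121681964814 50.78555066138506
```

Call:
servo_tool(
  moves=[
    [[0,0,0],[0,0,0],15],
  ],
)

```text
time: 11.8
ee_pos: [0.6098, -0.1287, 0.0938]
tcp_rot: [179.9, 0.0, 114.9]
wrist_force: [-1.1, 1.5, 5.5]
opening: 0.0238
grasp_force: 50.7
```

```bash
python3 s.py
```

```text
11.8 53.195014625406984 [ 0.6098 -0.1287  0.0938] [179.9154   0.0171 114.8716] F [-1.0991  1.5259  5.475 ] T [0.3155 0.2557 0.4412] 0.023847063647131704 50.65521754324436
```

Call:
servo_tool(
  moves=[
    [[0,0,0],[0,0,0],55],
    [[0,0,0],[0,0,0],55],
    [[0,0,0],[0,0,0],55],
    [[0,0,0],[0,0,0],55],
    [[0,0,0],[0,0,0],55],
    [[0,0,0],[0,0,-0.02],55],
    [[0,0,0],[0,0,-0.03],55],
    [[0,0,0],[0,0,-0.03],55],
    [[0,0,0],[0,0,-0.02],55],
    [[0,0,0],[0,0,0],55],
  ],
)

```text
time: 12.8
ee_pos: [0.6105, -0.1293, 0.1964]
tcp_rot: [179.8, 0.2, 114.7]
wrist_force: [0.1, 0.3, 0.1]
opening: 0.0471
grasp_force: 0.0
```

```bash
python3 s.py
```

```text
12.8 53.31087010933745 [ 0.6105 -0.1293  0.1964] [179.7686   0.1712 114.7294] F [0.1424 0.2885 0.0798] T [ 0.0101 -0.0255  0.0216] 0.0470995297698518 0.0
```

Call:
servo_tool(
  moves=[
    [[0,0,0],[0.0155,-0.0454,0],55],
    [[0,0,0],[0.0155,-0.0454,0],55],
    [[0,0,-8.5],[0,0,0],55],
    [[0,0,-8.5],[0,0,0],55],
    [[0,0,-8.5],[0,0,0],55],
    [[0,0,-8.5],[0,0,0],55],
    [[0,0,-8.5],[0,0,0],55],
    [[0,0,-8.5],[0,0,0],55],
    [[0,0,-8.5],[0,0,0],55],
    [[0,0,-8.5],[0,0,0],55],
    [[0,0,-3.5],[0,0,0],55],
    [[0,0,0],[0,0,0],55],
  ],
)

```text
time: 14.0
ee_pos: [0.5136, -0.1388, 0.1919]
tcp_rot: [180.0, -0.1, -173.7]
wrist_force: [-0.5, 0.4, -0.1]
opening: 0.0472
grasp_force: 0.0
```

```bash
python3 s.py; python3 - <<'E'
from h import *
for n in ["scene","top"]:
    z=np.load(n+"0.npz"); P=cloud(n,z["d"])
    camera(n)
    for r in cut_out("tray",n)[:2]:
        m=cv2.erode(r["mask"].astype(np.uint8),np.ones((3,3)))>0; Q=P[m&(z["d"]>0)]; Q=Q[(Q[:,2]<.03)]
        print(n,r["score"],m.sum(),cv2.minAreaRect(Q[:,:2].astype(np.float32)*1000))
    # nut / tray depth now for gauge region from scene
im,d=camera("scene")
cv2.imwrite("pics/c2.png",cv2.resize(im[130:230,220:380],None,fx=4.5,fy=4.5,interpolation=cv2.INTER_CUBIC)[:,:,::-1])
E
```

```text
14.0 -21.39156659668382 [ 0.5136 -0.1388  0.1919] [ 179.9749   -0.0619 -173.7306] F [-0.5088  0.4141 -0.1365] T [0.0011 0.045  0.0234] 0.04716948191892492 0.0
scene 0.86 5904 ((553.8046264648438, 234.57177734375), (199.3531951904297, 149.03158569335938), 13.134437561035156)
top 0.7 4066 ((551.6522827148438, 231.73663330078125), (197.33273315429688, 146.56222534179688), 13.163664817810059)
```

View pics/c2.png

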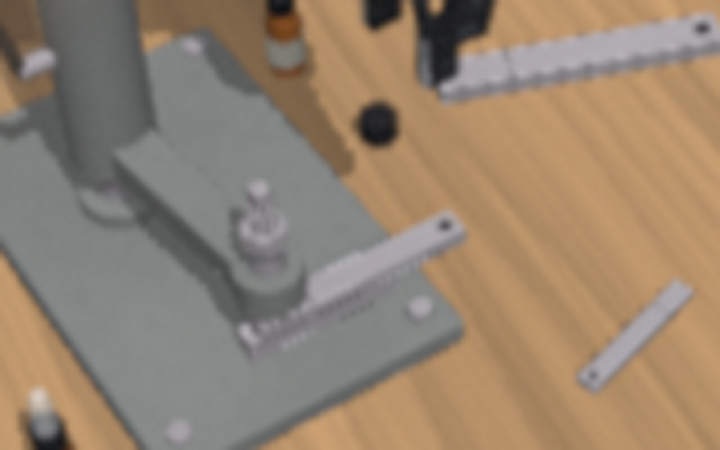

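The crop shows the gauge undisturbed, with its hole at crop (445,225), and the nut down on the boss. I'll descend and grip.

Call:
servo_tool(
  force=50,
  moves=[
    [[0,0,0],[0,0,0.04],55],
    [[0,0,0],[0,0,0.04],55],
    [[0,0,0],[0,0,0.04],55],
    [[0,0,0],[0,0,0.025],55],
    [[0,0,0],[0,0,0.0125],55],
    [[0,0,0],[0,0,0],45],
    [[0,0,0],[0,0,0],30],
    [[0,0,0],[0,0,0],25],
    [[0,0,0],[0,0,0],20],
    [[0,0,0],[0,0,0],10],
    [[0,0,0],[0,0,0],10],
    [[0,0,0],[0,0,0],10],
  ],
)

```text
time: 15.45
ee_pos: [0.515, -0.1392, 0.0373]
tcp_rot: [-179.9, 0.2, -173.8]
wrist_force: [-1.0, -0.6, 7.4]
opening: 0.0181
grasp_force: 48.7
```

```bash
python3 s.py
```

```text
15.45 -21.34258028920721 [ 0.515  -0.1392  0.0373] [-179.9311    0.1586 -173.7804] F [-1.0096 -0.6172  7.3535] T [-0.0819  0.0391 -0.0266] 0.018142861649061797 48.710432052612305
```

Call:
servo_tool(
  force=60,
  moves=[
    [[0,0,0],[0,0,0],40],
    [[0,0,0],[0,0,0],40],
    [[0,0,0],[0,0,0],40],
    [[0,0,0],[0,0,0.0055],40],
    [[0,0,0],[0,0,0],40],
    [[0,0,0],[0,0,0],30],
    [[0,0,0],[0,0,0],20],
    [[0,0,0],[0,0,0],10],
    [[0,0,0],[0,0,0],10],
    [[0,0,0],[0,0,0],10],
    [[0,0,0],[0,0,0],10],
  ],
)

```text
time: 16.55
ee_pos: [0.5138, -0.1388, 0.0299]
tcp_rot: [180.0, -0.0, -173.8]
wrist_force: [-0.7, 0.1, 1.0]
opening: 0.0183
grasp_force: 58.6
```

```bash
python3 s.py
```

```text
16.55 -21.345633372363743 [ 0.5138 -0.1388  0.0299] [ 179.997    -0.0086 -173.7749] F [-0.6677  0.0596  1.0352] T [0.0897 0.2375 0.0057] 0.018300630558982126 58.637017607688904
```

Call:
servo_tool(
  moves=[
    [[0,0,0],[0.005,0,0],10],
    [[0,0,0],[0.01,0,0],10],
    [[0,0,0],[0.015,0,0],10],
    [[0,0,0],[0.015,0,0],10],
    [[0,0,0],[0.015,0,0],10],
    [[0,0,0],[0.015,0,0],10],
    [[0,0,0],[0.015,0,0],10],
    [[0,0,0],[0.01,0,0],10],
    [[0,0,0],[0,0,-0.02],10],
    [[0,0,0],[0,0,-0.02],10],
    [[0,0,0],[0,0,-0.03],10],
    [[0,0,0],[0,0,0],10],
  ],
)

```text
time: 17.75
ee_pos: [0.4157, -0.1503, 0.1034]
tcp_rot: [-179.9, 0.3, -173.8]
wrist_force: [0.2, -0.2, -2.3]
opening: 0.0185
grasp_force: 59.0
```

```bash
python3 s.py;  python3 - <<'E'
from h import *
im,d=camera("scene")
cv2.imwrite("pics/c3.png",cv2.resize(im[110:270,220:420],None,fx=3.5,fy=3.5,interpolation=cv2.INTER_CUBIC)[:,:,::-1])
E
```

```text
17.75 -26.094487138156794 [ 0.4157 -0.1503  0.1034] [-179.8669    0.2621 -173.7858] F [ 0.2456 -0.1552 -2.3398] T [-0.0944  0.0628  0.0053] 0.018482059289197997 58.97542655467987
```

View pics/c3.png

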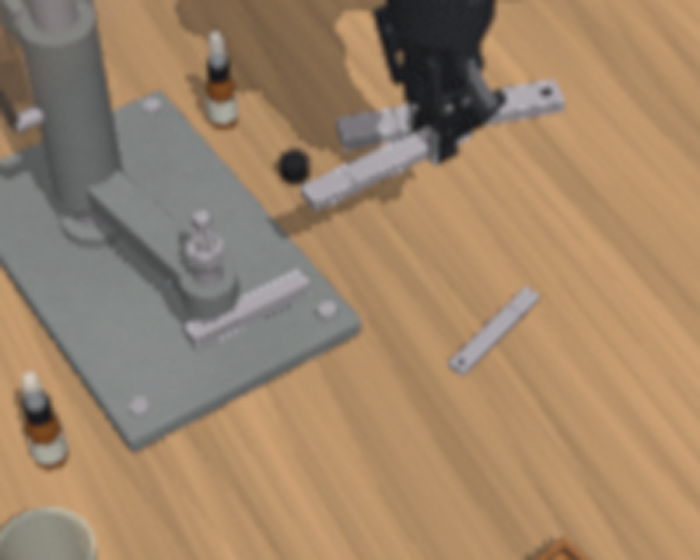

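The gauge is gripped level and clear (crop (370,170)). The bottles stand. On to the tray.

Call:
servo_tool(
  moves=[
    [[0,0,-6.9],[0,0,0],10],
    [[0,0,0],[-0.009,0.017,0],10],
    [[0,0,0],[-0.0179,0.0342,0],10],
    [[0,0,0],[-0.0179,0.0342,0],10],
    [[0,0,0],[-0.0179,0.0342,0],10],
    [[0,0,0],[-0.0179,0.0342,0],10],
    [[0,0,0],[-0.0179,0.0342,0],10],
    [[0,0,0],[-0.0179,0.0342,0],10],
    [[0,0,0],[-0.0179,0.0342,0],10],
    [[0,0,0],[-0.0179,0.0342,0],10],
    [[0,0,0],[-0.0179,0.0342,0],10],
    [[0,0,0],[-0.009,0.017,0],10],
  ],
)

```text
time: 19.0
ee_pos: [0.5108, 0.2261, 0.098]
tcp_rot: [180.0, -0.1, -166.8]
wrist_force: [-0.1, -0.3, -1.7]
opening: 0.0184
grasp_force: 59.0
```

Call:
servo_tool(
  moves=[
    [[0,0,0],[0,0,0.02],10],
    [[0,0,0],[0,0,0.03],10],
    [[0,0,0],[0,0,0.02],10],
    [[0,0,0],[0,0,0.01],10],
    [[0,0,0],[0,0,0.01],10],
    [[0,0,0],[0,0,0],10],
    [[0,0,0],[0,0,0],10],
  ],
)

```text
time: 19.7
ee_pos: [0.5117, 0.2238, 0.0106]
tcp_rot: [180.0, 0.0, -166.9]
wrist_force: [-0.0, 0.0, -1.1]
opening: 0.0185
grasp_force: 59.0
```

```bash
python3 s.py;  python3 - <<'E'
from h import *
im,d=camera("scene")
cv2.imwrite("pics/c4.png",cv2.resize(im[240:400,270:470],None,fx=3.5,fy=3.5,interpolation=cv2.INTER_CUBIC)[:,:,::-1])
E
```

```text
19.7 10.513244767662764 [0.5117 0.2238 0.0106] [ 179.9937    0.0449 -166.8864] F [-0.0152  0.0472 -1.1207] T [-0.0269  0.0506  0.0025] 0.018522893735723592 58.99469554424286
```

View pics/c4.png

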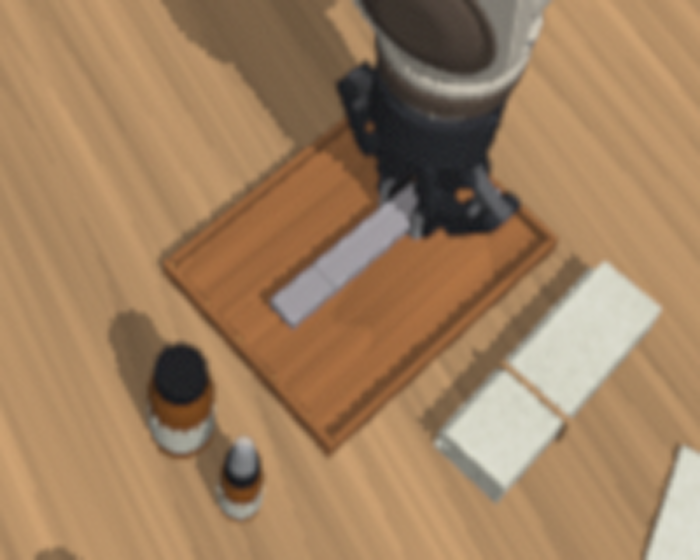

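The gauge is well inside the tray and just above its floor. I'll lower it a bit more, then release.

Call:
servo_tool(
  moves=[
    [[0,0,0],[0,0,0.0025],10],
    [[0,0,0],[0,0,0.0025],10],
    [[0,0,0],[0,0,0],10],
    [[0,0,0],[0,0,0],10],
  ],
)

```text
time: 20.15
ee_pos: [0.5117, 0.224, 0.0054]
tcp_rot: [180.0, 0.1, -166.9]
wrist_force: [0.2, 0.7, 1.6]
opening: 0.0187
grasp_force: 61.3
```

Call:
servo_tool(
  force=20,
  moves=[
    [[0,0,0],[0,0,0],25],
    [[0,0,0],[0,0,0],45],
    [[0,0,0],[0,0,0],45],
    [[0,0,0],[0,0,0],45],
    [[0,0,0],[0,0,0],45],
    [[0,0,0],[0,0,-0.02],45],
    [[0,0,0],[0,0,-0.04],45],
    [[0,0,0],[0,0,-0.05],45],
    [[0,0,0],[0,0,-0.04],45],
    [[0,0,0],[0,0,0],45],
    [[0,0,0],[0,0,0],45],
  ],
)

```text
time: 21.25
ee_pos: [0.5118, 0.2241, 0.1558]
tcp_rot: [180.0, 0.1, -166.9]
wrist_force: [-1.0, 0.3, -0.8]
opening: 0.0385
grasp_force: 0.0
```

```bash
python3 s.py;  python3 - <<'E'
from h import *
im,d=camera("scene"); P=cloud("scene",d)
for r in mark_of("gauge_center","scene")[:4]: print(r["score"],w("scene",r["xyz"]))
for r in cut_out("gauge_center","scene")[:4]:
    Q=P[r["mask"]&(d>0)]; print(r["score"],len(Q),cv2.minAreaRect(Q[:,:2].astype(np.float32)*1000),np.percentile(Q[:,2],[10,50,90]))
cv2.imwrite("pics/c5.png",im[:,:,::-1])
E
```

```text
21.25 10.517649955742597 [0.5118 0.2241 0.1558] [ 179.9798    0.1061 -166.8743] F [-0.9656  0.2881 -0.7544] T [-0.0479  0.0188  0.0685] 0.03852934057634757 0.0
0.89 [0.5510518  0.23182803 0.00841429]
0.8 [ 0.33286805 -0.2720177   0.00661975]
0.65 [0.68849974 0.32397084 0.00600279]
0.55 [ 0.41838759 -0.04406943  0.0057977 ]
0.9 671 ((548.00927734375, 230.39431762695312), (148.70693969726562, 26.62985610961914), 13.490717887878418) [0.00956795 0.01607207 0.01842094]
0.88 655 ((324.80633544921875, -271.32177734375), (52.98610305786133, 203.05979919433594), 76.46250915527344) [0.00484333 0.01484629 0.01759577]
0.5 168 ((416.6976013183594, -45.58658981323242), (96.45246887207031, 15.723828315734863), 22.863637924194336) [0.00565746 0.00826999 0.010442  ]
```

View pics/c5.png

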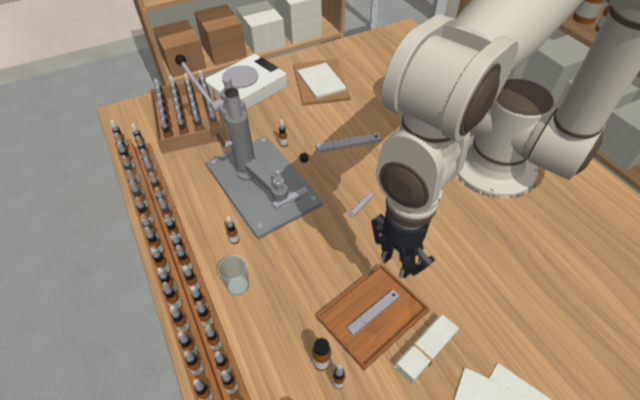

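The gauge lies flat in the middle of the tray (373,312), all the bottles stand, and the gripper is clear.

```bash
python3 -c "
from workcell import *
print(job_done())"
```

```text
the job is handed in; nothing more can be done
None
```

I tightened the jam nut to about 0.44 N m by feel, then drew the gauge out and laid it flat near the middle of the tray. All the bottles are standing, and I handed the job in at about 21 s. The hand-in gave no verdict, and I judged the washer's flatness and the screw's angle only from the torque and the pictures.

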